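# Fit out the carton rack and hold its label holder home

### The job

Get the medicine carton rack ready: first drop the fat felt marker end-down into the rack's tube and let go of it, then take the label holder out of its desk stand and push it, tab up, down into the channel behind the rack's metal lip, feeling past the spring bar until it is fully home. Press firmly but do not force it, and finish still holding it pressed fully down (the spring pushes it up again if you let go). Leave everything else on the table and rack where it is.

Things in the scene. Friction and masses are not known exactly. Their poses are not given: they have to be found in the camera images.
- rack: low white carton rack fixed to the table, deck 105 x 240 mm with its top 60 mm above the table; origin under its middle on the table; its x axis points from the deck towards the aluminium lip, y along the lip towards the marker tube, z up. Two cartons, up to 32 mm high, lie on the deck
- slot (a point): centre of the mouth of the label channel between deck edge and aluminium lip, 60 mm above the table, level with the deck top; axes parallel to the rack's. Open from above, 14 mm wide (x), 76 mm long (y). The lip's upper edge flares outward to 62 mm high as a lead-in. A dark spring bar lies in the channel, its top 23 mm below the mouth
- spring_bar (a joint): the spring bar in the channel: 0 m at rest, 0.012 m when pressed fully down onto its stop (top then 35 mm below the mouth). It starts to give at 2 N and takes 7.7 N at the stop (450 N/m); rigid beyond that; it rises again when let go
- tube_mouth (a point): centre of the mouth of the round grey marker tube at the +y end of the rack, 66 mm above the table; inner diameter 28 mm, outer 35 mm, 60 mm deep; axes parallel to the rack's. The only upright tube on the rack
- marker_mid (a point): centre of the fat grey and black felt marker, half-way up: a cylinder 22 mm in diameter and 120 mm long (35 g) that stands upright on the table on its black cap; z along its length
- plate_mid (a point): centre (half-way up) of the white label holder, upright in the stand, foot 8 mm above the table: plate 10 mm thick (its x), 70 wide (its y), 60 high, paper label on both faces, grip tab on top 10 thick, 40 wide, 25 high (85 mm in all, 60 g); z points up to the tab. Either face may point outward. Fully home its foot is 35 mm below the channel mouth: this point is then 7.5 mm above the mouth
- stand: grey desk stand fixed to the table, 52 x 96 mm, 30 mm high, with a slot (12 mm wide, along its y) 22 mm deep in which the label holder stands loosely; origin under its middle on the table
- carton_a: bystander: medicine carton 45 x 85 x 32 mm lying on the rack's deck, origin at the centre of its underside
- carton_b: bystander: medicine carton 50 x 75 x 26 mm lying on the rack's deck next to the tube, origin at the centre of its underside
- carton_c: bystander: larger carton 60 x 110 x 45 mm on the table, origin at the centre of its underside
- tablet_jar: bystander: tablet jar with cap, 52 mm in diameter, 85 mm high, origin at the centre of its underside
- scissors: bystander: scissors lying on the table, 150 mm long, origin near the finger loops
- pen: bystander: thin pen 130 mm long, 9 mm thick, lying on the table, origin at its middle
Not all that is in view belongs to the job. Of the things shaped like the part that bears plate_mid, the white one is meant.

How it is judged:
By the outcome, as a careful person would: the job done as asked, in the order asked, and still so for the second after the job is handed in, while the arm keeps its last pose, push and grip.
It also fails if it takes over 64 s, if anything falls off the work surface, if the arm or the gripper's body presses on something with over 40 N, if the wrist force passes 120 N, or if a joint passes its speed limit or range.

### The arm

A 6-joint arm with a two-finger parallel gripper is mounted at the origin on the work surface. World frame = base frame: x ahead of the robot, y to its left, z up, the work surface at z = 0. Lengths are in mm, angles in degrees, forces in N, time in s.
With the tool pointing down it reaches from about 350 to 850 mm from the base axis. Payload 8.1 kg.
Tool frame: the origin (TCP) lies midway between the tips of the shut fingers; the grasp point (between the pads) lies manip.grasp_offset behind it (manip.grasp_offset is the distance from the TCP to the grasp point, in mm); z points along the fingers, y is the direction in which the jaws open and shut (so a half turn about z gives the same grasp; the last joint's range is limited). The gripper opens to 93 mm and grips with 3 to 60 N. Pads are 15 mm wide; open, the fingers measure 128 mm over their backs; the gripper's body (75 mm by 188 mm) begins 65 mm behind the grasp point.
Start: joints at [-74.45, 7.471, 85.268, -0, 87.261, -4.893], TCP at [209.587, -562.209, 218.635] pointing down, gripper open.
Joint ranges: [-169.43, 169.43], [-51.17, 129.36], [1.28, 143.12], [-76.62, 256.62], [0, 156.53], [-152.29, 152.29]. Speed limits (degrees/s): [136.94, 136.94, 159.86, 180, 180, 180].

### API

Orientations are given as a 3x3 rotation matrix whose columns are the frame's x, y, z axes.
In Python, from plant import manip, viewer, order gives the robot as it stands.
- The arm moves only by the tool step_arm, never from a script. Its argument "deltas" is a list of rows, each a list of 6 numbers: the shift along the tool's x, y, z in m, then the turn, a rotation vector about the tool's x, y, z in rad. In form: [[x, y, z, rx, ry, rz], ...]. A call has 1 to 12 rows; each row shifts and turns the commanded pose from where the row before left it, along the tool's axes as they then stand; what a row does not reach is not made up. A row lasts 1/8 s, in which the tool goes at most 62.5 mm and 10.7 degrees, less where a joint would pass 70% of its speed; a pose out of reach is approached as far as the arm can. A call with a gripper value outside its range is refused whole. "claw" is the closure in counts, from 0 (fully open) to 255 (shut), set as the call begins (left out, the last holds). The fingers move at their own pace and stop on an object; "newtons" is the grip in N (left out, the last holds). Time passes only in rows, so rows that do not move let the fingers close. It gives the time, the measured TCP pose, the force and the opening at its end, in the units of the state.
- manip.get_state(): the state, without advancing time (a new reading comes with each control period).
- viewer.read_camera(name): name is "scene" or "top" or "wrist"; returns the picture (400x640x3 uint8, red, green, blue); there is no depth.
- viewer.camera_model(name): a dict with "fx", "fy", "cx", "cy" (pixels), "origin" and "orientation" of the camera in the world. Camera axes: x right, y down, z forward; pixel columns grow to the right and rows downward; lengths in mm; the calibration is good to about 2 mm. A picture is of the moment at which its call begins: read the wrist's pose just before it. camera_model takes no time and is no camera call; for the wrist camera it gives the pose at the moment of the call.
- order.hand_in(): hands the job in, once; it reports no verdict.
The state is a dict: "time": time; "joint_positions": joint angles; "qd": joint speeds; "tau": joint torques, N m; "tcp_pos": TCP position; "eef_rot": TCP orientation; "force": force on the tool from outside, world axes, zero at the start; "torque": the same for the moment, N m; "finger_gap": finger opening in mm.
Only numpy, scipy, OpenCV 4.12 (cv2) and the standard library are available. Lean on these libraries where they do the work, as an engineer would, in place of code of your own. Each camera call takes 0.05 s, during which the arm holds its last target.

## Working session

There is one attempt and no reset: what is moved stays moved. The work goes in short steps, Python scripts to look and compute and a tool call to move; the robot and the scene stay as the last step left them, time stands still between calls to the robot, and variables do not carry over. Pictures are saved under pics/ and viewed, and the job is handed in when it is done.

Besides the shell and the picture viewer there is one more tool, called after "Emit:" as name(argument=value, ...) on one line, values as JSON. step_arm: Moves the arm, as the interface text tells. Its arguments: {"type":"object","properties":{"deltas":{"type":"array","items":{"type":"array","items":{"type":"number"}}},"claw":{"type":"number"},"newtons":{"type":"number"}},"required":["deltas"]}

```bash
mkdir -p pics; ls; cat > h.py <<'E'
import numpy as np, cv2
from plant import manip, viewer, order
def cam(n):
    m=viewer.camera_model(n); return m
def ray(m,u,v):
    R=np.array(m['orientation']); o=np.array(m['origin'])
    d=R@np.array([(u-m['cx'])/m['fx'],(v-m['cy'])/m['fy'],1.0]); return o,d
def onz(m,u,v,z):
    o,d=ray(m,u,v); return o+d*(z-o[2])/d[2]
def proj(m,p):
    R=np.array(m['orientation']); o=np.array(m['origin'])
    c=R.T@(np.array(p)-o); return m['cx']+m['fx']*c[0]/c[2], m['cy']+m['fy']*c[1]/c[2]
def tri(m1,p1,m2,p2):
    o1,d1=ray(m1,*p1);o2,d2=ray(m2,*p2)
    A=np.stack([d1,-d2],1); s=np.linalg.lstsq(A,o2-o1,rcond=None)[0]
    a=o1+s[0]*d1;b=o2+s[1]*d2; return (a+b)/2,np.linalg.norm(a-b)
def save(img,name,roi=None,k=1):
    if roi: 
        x0,y0,x1,y1=roi; img=img[y0:y1,x0:x1]
    if k!=1: img=cv2.resize(img,None,fx=k,fy=k,interpolation=cv2.INTER_CUBIC)
    cv2.imwrite('pics/'+name,cv2.cvtColor(img,cv2.COLOR_RGB2BGR))
E
python3 - <<'E'
from h import *
for n in ['scene','top','wrist']:
    m=viewer.camera_model(n); im=viewer.read_camera(n); np.save(n+'0.npy',im); save(im,n+'0.png'); print(n,m)
print(manip.get_state(), manip.grasp_offset)
E
```

```text
pics
scene {'fx': 377.38835665303804, 'fy': 377.38835665303804, 'cx': 317.33314262873614, 'cy': 198.62169935139892, 'origin': array([1255.41464387, -206.14022491,  669.70794911]), 'orientation': array([[ 2.37918203e-01,  6.10748739e-01, -7.55235663e-01],
       [ 9.71285139e-01, -1.49866687e-01,  1.84784077e-01],
       [-3.28024484e-04, -7.77512672e-01, -6.28867186e-01]])}
top {'fx': 365.2229489197691, 'fy': 365.2229489197691, 'cx': 317.93478964679986, 'cy': 199.4137795614193, 'origin': array([459.48005085, -28.27773746, 936.23776119]), 'orientation': array([[-0.00574122, -0.99817319,  0.06014424],
       [-0.99992793,  0.00636469,  0.01017984],
       [-0.01054405, -0.06008146, -0.99813779]])}
wrist {'fx': 286.0676629053796, 'fy': 286.0676629053796, 'cx': 316.3385288950675, 'cy': 200.59200395785288, 'origin': array([ 272.67549121, -539.09138986,  385.36875677]), 'orientation': array([[ 0.35063203, -0.90764088, -0.23074922],
       [-0.93651108, -0.34035925, -0.08427683],
       [-0.00204453,  0.24564936, -0.9693566 ]])}
{'time': 0.15, 'joint_positions': array([-7.44481836e+01,  7.50525220e+00,  8.53155754e+01, -8.99266902e-04,
        8.72631195e+01, -4.89509570e+00]), 'qd': array([ 0.06284583, -0.18264284, -0.16567956, -0.03296891,  0.01359709,
       -0.13554005]), 'tau': array([ 4.38645047e-04, -5.60476184e+01, -4.92334700e+01,  7.67978956e-02,
        3.05054826e-02, -8.46505100e-05]), 'tcp_pos': array([ 209.47665894, -561.75988036,  217.82153876]), 'eef_rot': array([[ 9.36996032e-01,  3.49339763e-01, -4.07924749e-04],
       [ 3.49339985e-01, -9.36994981e-01,  1.40730693e-03],
       [ 1.09404827e-04, -1.46114543e-03, -9.99998927e-01]]), 'force': array([ 0.00533214, -0.29757846,  0.05714286]), 'torque': array([ 0.01539992, -0.00731457,  0.00807552]), 'finger_gap': 93.00706173837804} 18.8
```

View pics/scene0.png

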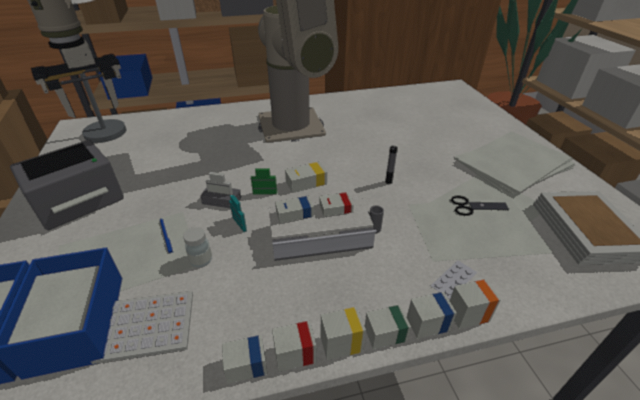

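View pics/top0.png

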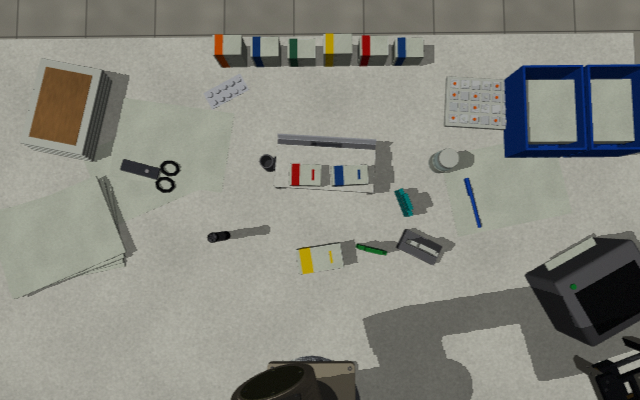

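View pics/wrist0.png

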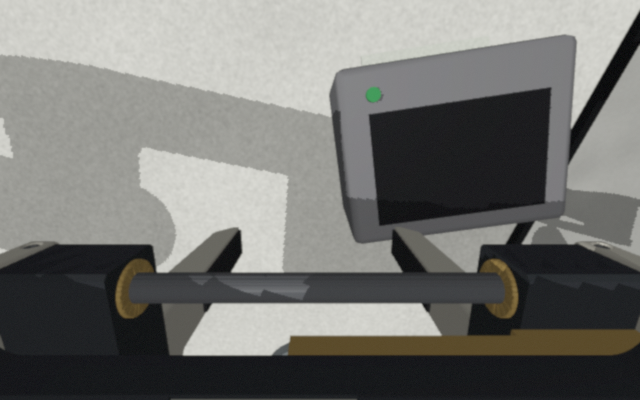

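Three holder-shaped things are in view. In the top image they are green at (371,248), teal at (404,202), and white in the grey stand at about (420,245), which is (217,187) in the scene view. The white one is meant. The marker is at top (218,237) and the tube at (267,161). Next I'll check enlarged crops.

```bash
python3 - <<'E'
from h import *
t=np.load('top0.npy'); s=np.load('scene0.npy')
save(t,'t1.png',(340,180,480,280),5.5)
save(t,'t2.png',(200,125,400,255),4)
save(s,'s1.png',(180,150,320,255),5.5)
save(s,'s2.png',(250,135,420,265),4.5)
E
```

```text
(no output)
```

View pics/t1.png

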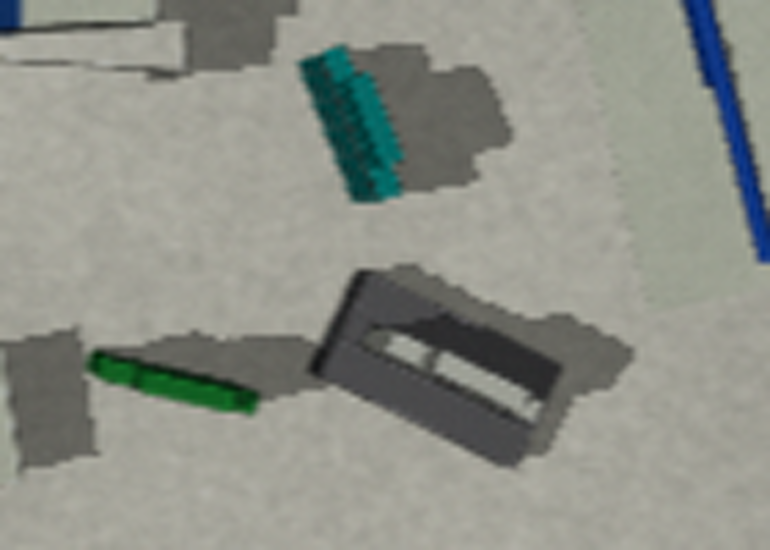

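View pics/t2.png

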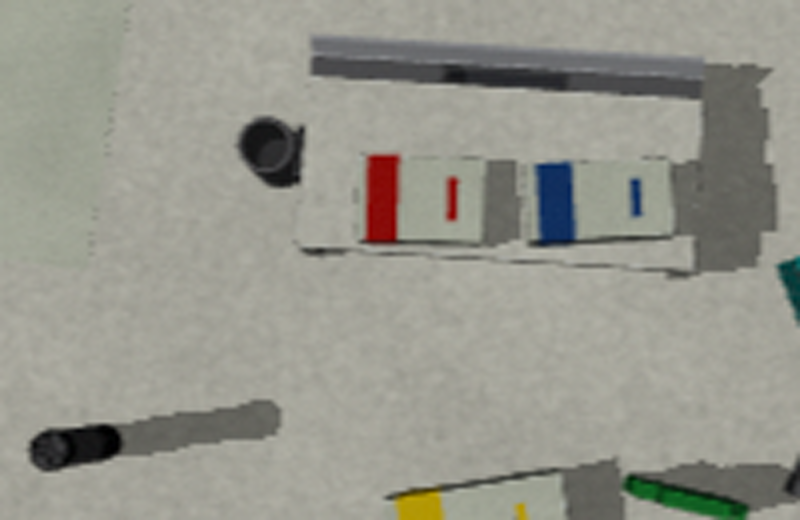

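View pics/s1.png

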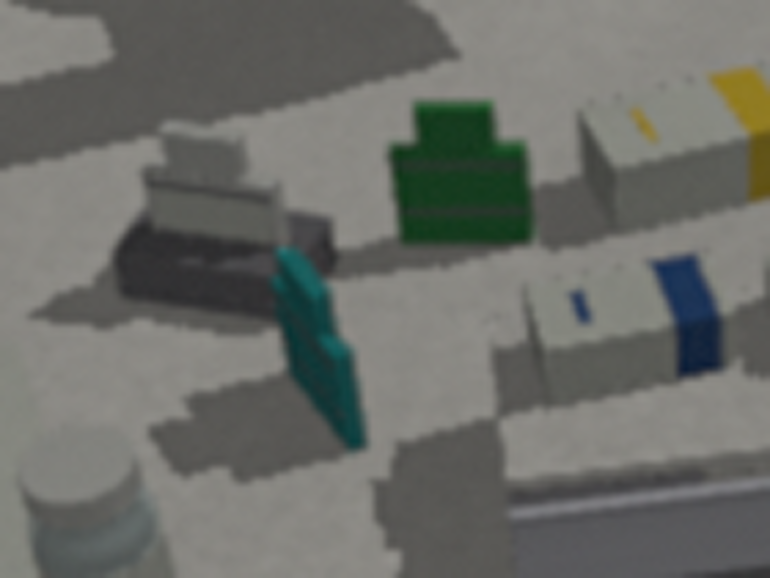

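View pics/s2.png

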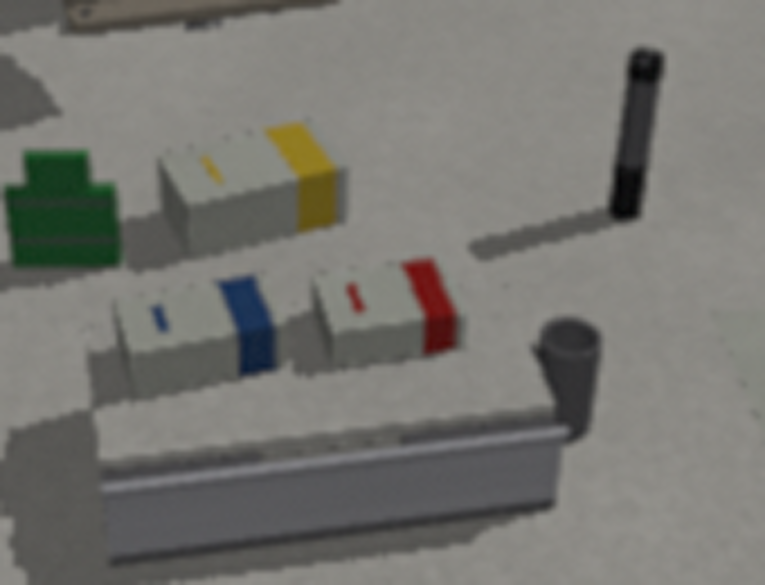

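```bash
python3 - <<'E'
from h import *
T=cam('top');S=cam('scene')
def T2(x,y):return (200+x/4-.4,125+y/4-.4)
def T1(x,y):return (340+x/5.5-.4,180+y/5.5-.4)
def S1(x,y):return (180+x/5.5-.4,150+y/5.5-.4)
def S2(x,y):return (250+x/4.5-.4,135+y/4.5-.4)
np.set_printoptions(precision=1,suppress=True)
print('marker top',onz(T,*T2(50,450),120), onz(S,*S2(647,58),120),tri(T,T2(50,450),S,S2(647,58)))
print('marker base S',onz(S,*S2(625,210),0))
print('tube',onz(T,*T2(268,143),66),onz(S,*S2(570,338),66),tri(T,T2(268,143),S,S2(570,338)))
for n,p,z in [('lipL',(311,36),62),('lipR',(703,58),62),('deckL',(311,76),60),('deckR',(703,97),60),('barL',(443,74),37),('barR',(568,82),37),('deckcorner',(300,247),60),('dc2',(692,272),60)]:
    print(n,onz(T,*T2(*p),z))
for n,p,z in [('lipL',(105,485),62),('lipR',(570,430),62)]: print('S',n,onz(S,*S2(*p),z))
# stand corners z=30 and tab
for n,p in [('c1',(362,270)),('c2',(562,370)),('c3',(518,468)),('c4',(312,372))]: print('stand',n,onz(T,*T1(*p),30))
print('tabtop T', onz(T,*T1(385,338),93),onz(T,*T1(435,358),93), 'plateshoulder end',onz(T,*T1(540,410),68))
# scene: tab top corners
for p in [(165,125),(243,140)]: print('S tab',onz(S,*S1(*p),93))
for p in [(147,172),(280,186)]: print('S sh',onz(S,*S1(*p),68))
E
```

```text
marker top [425.9 216.8 120. ] [426.  214.7 120. ] (array([425.6, 215.9, 119.9]), np.float64(1.9204583638457606))
marker base S [421.7 217.    0. ]
tube [606.9 103.6  66. ] [606.9 101.4  66. ] (array([606.6, 102.7,  65.7]), np.float64(2.023381276716521))
lipL [672.8  78.2  62. ]
lipR [ 657.4 -159.    62. ]
deckL [648.7  78.5  60. ]
deckR [ 634. -159.   60.]
barL [654.3  -1.   37. ]
barR [648.6 -78.7  37. ]
deckcorner [544.5  85.   60. ]
dc2 [ 527.8 -150.8   60. ]
S lipL [ 653.3 -161.2   62. ]
S lipR [671.2  77.6  62. ]
stand c1 [ 440.3 -234.5   30. ]
stand c2 [ 395.3 -322.8   30. ]
stand c3 [ 352.  -302.1   30. ]
stand c4 [ 395.  -211.3   30. ]
tabtop T [ 413.4 -229.2   93. ] [ 405.  -249.8   93. ] plateshoulder end [ 381.  -300.6   68. ]
S tab [ 386.5 -288.5   93. ]
S tab [ 408.2 -252.5   93. ]
S sh [ 387.8 -301.5   68. ]
S sh [ 414.9 -239.    68. ]
```

The enlarged crops confirm the white holder: grey-white plate with its tab up, seated in the grey stand. The green and teal ones stand free on the table. Now I'll move over the marker.

Emit:
step_arm(deltas=[[0.0369,-0.0302,0,0,0,0],[0.0369,-0.0302,0,0,0,0],[0.0369,-0.0302,0,0,0,0],[0.0369,-0.0302,0,0,0,0],[0.0369,-0.0302,0,0,0,0],[0.0369,-0.0302,0,0,0,0],[0.0369,-0.0302,0,0,0,0],[0.0369,-0.0302,0,0,0,0],[0.0369,-0.0302,0,0,0,0],[0.0369,-0.0302,0,0,0,0]], claw=0)

```text
time: 1.4
tcp_pos: [450.3, -148.8, 218.5]
eef_rot: [[0.937, 0.349, -0.0], [0.349, -0.937, 0.0], [0.0, -0.0, -1.0]]
force: [0.8, -0.6, 0.3]
finger_gap: 93.1
```

Emit:
step_arm(deltas=[[0.0131,-0.0439,0,0,0,0],[0.0131,-0.0439,0,0,0,0],[0.0131,-0.0439,0,0,0,0],[0.0131,-0.0439,0,0,0,0],[0.0131,-0.0439,0,0,0,0],[0.0131,-0.0439,0,0,0,0],[0.0131,-0.0439,0,0,0,0],[0.0131,-0.0439,0,0,0,0]])

```text
time: 2.4
tcp_pos: [424.9, 216.8, 218.5]
eef_rot: [[0.937, 0.349, -0.0], [0.349, -0.937, -0.0], [-0.0, 0.0, -1.0]]
force: [0.5, -0.2, -0.6]
finger_gap: 93.0
```

Emit:
step_arm(deltas=[[0,0,0,0,0,-0.164],[0,0,0,0,0,-0.164],[0,0,0,0,0,-0.164],[0,0,0,0,0,-0.164],[0,0,0,0,0,-0.164],[0,0,0,0,0,-0.164],[0,0,0,0,0,-0.164],[0,0,0,0,0,0]])

```text
time: 3.4
tcp_pos: [425.2, 215.3, 218.4]
eef_rot: [[0.067, 0.998, -0.0], [0.998, -0.067, -0.0], [-0.0, -0.0, -1.0]]
force: [-0.8, -0.3, 0.3]
finger_gap: 92.8
```

```bash
python3 - <<'E'
from h import *
np.set_printoptions(precision=4,suppress=True)
s=manip.get_state();m=cam('wrist');im=viewer.read_camera('wrist');save(im,'w1.png')
print(s['time'],s['tcp_pos'],s['eef_rot'],s['joint_positions'],s['force'])
print(proj(m,[425.6,215.9,120]),proj(m,[425,216,0]), proj(m,s['tcp_pos']))
np.save('w1.npy',im); import pickle; pickle.dump(m,open('w1.pkl','wb'))
E
```

```text
3.4 [425.2341 215.282  218.3942] [[ 0.067   0.9978 -0.0004]
 [ 0.9978 -0.067  -0.0002]
 [-0.0002 -0.0004 -1.    ]] [ 20.6847 -11.9636 104.2191   0.0002  87.7704  24.5247] [-0.7966 -0.2955  0.2555]
(np.float64(317.00596708349747), np.float64(199.5155505495322)) (np.float64(316.327413296927), np.float64(178.14505993872967)) (np.float64(316.90729590659123), np.float64(238.65680475607888))
```

View pics/w1.png

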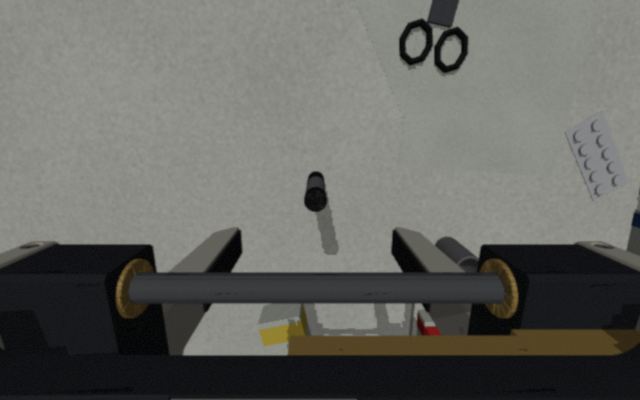

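The wrist view shows the marker top at (315.5,200), against (317,199.5) predicted, so it's centred. I'll descend and grip.

Emit:
step_arm(deltas=[[0,0,0.034,0,0,0],[0,0,0.034,0,0,0],[0,0,0.034,0,0,0],[0,0,0.034,0,0,0],[0,0,0,0,0,0]])

```text
time: 4.08
tcp_pos: [422.9, 214.4, 79.8]
eef_rot: [[0.069, 0.998, -0.006], [0.998, -0.069, -0.002], [-0.003, -0.006, -1.0]]
force: [0.0, -0.2, 0.3]
finger_gap: 92.8
```

Emit:
step_arm(deltas=[[0,0,0,0,0,0],[0,0,0,0,0,0],[0,0,0,0,0,0],[0,0,0,0,0,0],[0,0,0,0,0,0],[0,0,0,0,0,0],[0,0,0,0,0,0],[0,0,0,0,0,0]], claw=255, newtons=20)

```text
time: 5.08
tcp_pos: [425.3, 215.3, 82.6]
eef_rot: [[0.066, 0.998, -0.0], [0.998, -0.066, -0.0], [-0.0, -0.0, -1.0]]
force: [0.3, 0.2, -0.7]
finger_gap: 22.2
```

Emit:
step_arm(deltas=[[0,0,-0.0375,0,0,0],[0,0,-0.0375,0,0,0],[0,0,-0.0375,0,0,0],[0,0,-0.0375,0,0,0],[-0.0286,0.0383,0,0,0,0],[-0.0286,0.0383,0,0,0,0],[-0.0286,0.0383,0,0,0,0],[-0.0286,0.0383,0,0,0,0],[-0.0286,0.0383,0,0,0,0],[0,0,0,0,0,0],[0,0,0,0,0,0]])

```text
time: 6.45
tcp_pos: [606.7, 60.1, 232.1]
eef_rot: [[0.066, 0.998, -0.001], [0.998, -0.066, 0.0], [0.0, -0.001, -1.0]]
force: [0.5, 0.3, -0.1]
finger_gap: 21.6
```

```bash
python3 - <<'E'
from h import *
np.set_printoptions(precision=4,suppress=True)
s=manip.get_state();m=cam('wrist');im=viewer.read_camera('wrist');save(im,'w2.png')
print(s['time'],s['tcp_pos'],s['eef_rot'],s['force'],s['finger_gap'])
print(proj(m,[606.8,102.6,66]))
np.save('w2.npy',im); import pickle; pickle.dump(m,open('w2.pkl','wb'))
E
```

```text
6.45 [606.6925  60.1104 232.1108] [[ 0.0664  0.9978 -0.0012]
 [ 0.9978 -0.0664  0.0004]
 [ 0.0003 -0.0012 -1.    ]] [ 0.5189  0.3306 -0.1423] 21.550493016474128
(np.float64(314.3693082970838), np.float64(150.1514907530378))
```

View pics/w2.png

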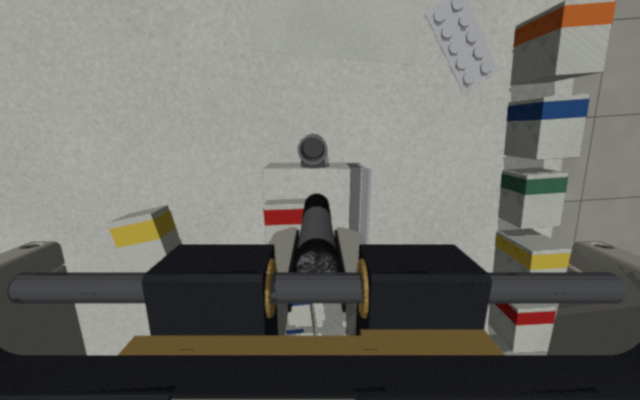

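```bash
python3 - <<'E'
from h import *
save(np.load('w2.npy'),'w2c.png',(255,115,385,275),3.7)
E
```

```text
(no output)
```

View pics/w2c.png

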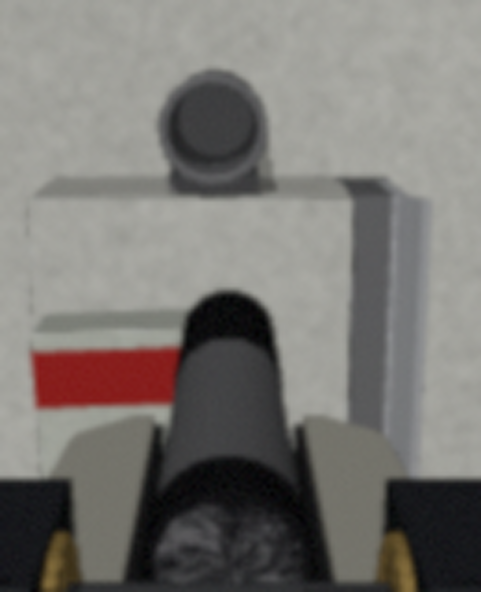

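```bash
python3 - <<'E'
from h import *
import pickle; m=pickle.load(open('w2.pkl','rb')); np.set_printoptions(precision=1,suppress=True)
f=lambda x,y:(255+x/3.7-.4,115+y/3.7-.4)
print('tube',onz(m,*f(212.5,126.5),66), 'Lx',onz(m,*f(158,126),66),onz(m,*f(266,126),66))
for p,z in [((350,200),60),((350,450),60),((30,200),60),((389,200),60),((388,350),60),((430,200),62),((410,470),62)]: print(p,onz(m,*f(*p),z))
print('mk bottom',onz(m,*f(229,292+30),150), proj(m,[606.7,60.1,150]),f(229,322))
E
```

```text
tube [604.2 104.3  66. ] Lx [587.3 105.6  66. ] [620.8 103.4  66. ]
(350, 200) [646.7  77.7  60. ]
(350, 450) [643.5  -8.   60. ]
(30, 200) [543.8  84.4  60. ]
(389, 200) [659.2  76.9  60. ]
(388, 350) [657.5  26.7  60. ]
(430, 200) [672.   76.4  62. ]
(410, 470) [663.5 -15.8  62. ]
mk bottom [606.7  62.9 150. ] (np.float64(316.7407083401923), np.float64(204.62458438972197)) (316.4918918918919, 201.62702702702703)
```

Emit:
step_arm(deltas=[[0.0216,-0.002,0,0,0,0],[0.0216,-0.0021,0,0,0,0],[0,0,0.036,0,0,0],[0,0,0.036,0,0,0],[0,0,0,0,0,0],[0,0,0,0,0,0]])

```text
time: 7.25
tcp_pos: [606.3, 104.5, 162.3]
eef_rot: [[0.065, 0.998, 0.002], [0.998, -0.065, 0.0], [0.0, 0.002, -1.0]]
force: [0.4, -0.0, 0.5]
finger_gap: 21.6
```

```bash
python3 - <<'E'
from h import *
np.set_printoptions(precision=4,suppress=True)
s=manip.get_state();m=cam('wrist');im=viewer.read_camera('wrist');save(im,'w3.png',(255,130,385,260),3.7)
sc=viewer.read_camera('scene');save(sc,'s3.png',(320,130,440,250),5)
tp=viewer.read_camera('top');save(tp,'t3.png',(210,110,330,210),5)
print(s['time'],s['tcp_pos'],s['force'],s['finger_gap'])
E
```

```text
7.25 [606.265  104.5397 162.297 ] [ 0.3932 -0.0319  0.4726] 21.594918429549118
```

View pics/w3.png

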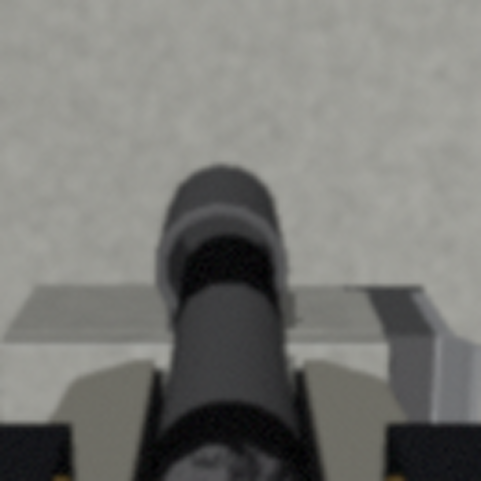

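View pics/s3.png

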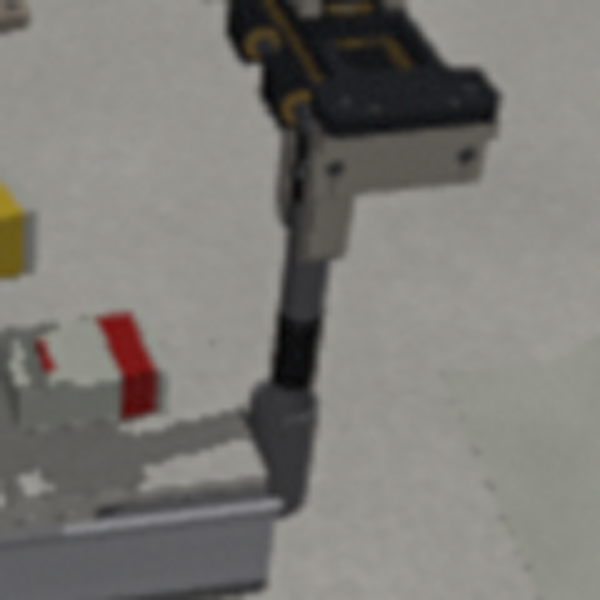

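View pics/t3.png

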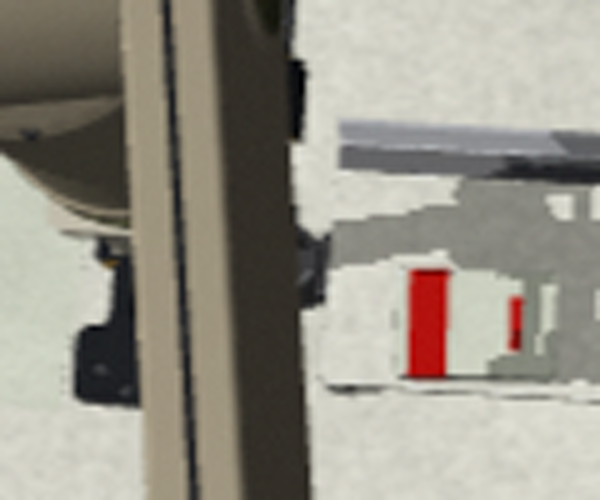

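```bash
python3 - <<'E'
from h import *
np.set_printoptions(precision=2,suppress=True)
m=cam('wrist');s=manip.get_state();t=s['tcp_pos'];print(t,s['eef_rot'])
f=lambda q:((q[0]-255+.4)*3.7,(q[1]-130+.4)*3.7)
z=t[2]-82.6
print('marker far edge bottom pred',f(proj(m,[t[0]+.065*11,t[1]+11,z])),z)
for y in [101.5,102.5,103.5,104.5]: print(y,f(proj(m,[604+.065*17.5,y+17.5,66])),f(proj(m,[604+.065*14,y+14,66])), 'L/R',f(proj(m,[604-17.5,y,66])),f(proj(m,[604+17.5,y,66])))
S=cam('scene');g=lambda q:((q[0]-320+.4)*5,(q[1]-130+.4)*5)
print('scene marker bottom', g(proj(S,[t[0],t[1],z])), 'tube',g(proj(S,[604,102.5,66])))
E
```

```text
[607.07 103.81 163.07] [[ 0.07  1.    0.  ]
 [ 1.   -0.07  0.  ]
 [ 0.    0.   -1.  ]]
marker far edge bottom pred (np.float64(228.33653956618247), np.float64(233.26481177963976)) 80.47187688615185
101.5 (np.float64(216.6435808708274), np.float64(205.4827797581308)) (np.float64(216.67300018018247), np.float64(218.9792733708465)) L/R (np.float64(149.32144822693627), np.float64(276.3942543950926)) (np.float64(284.35600136484965), np.float64(267.83172029503555))
102.5 (np.float64(216.38012345446305), np.float64(201.62714685985662)) (np.float64(216.41040954303205), np.float64(215.1481926501097)) L/R (np.float64(149.0019995680259), np.float64(272.66566957788814)) (np.float64(284.1572692963524), np.float64(264.08993065560526))
103.5 (np.float64(216.11618550169857), np.float64(197.76448143246085)) (np.float64(216.14734147903783), np.float64(211.31014648385508)) L/R (np.float64(148.68197785169258), np.float64(268.9303960701944)) (np.float64(283.95818019506515), np.float64(260.3414186909606))
104.5 (np.float64(215.8517656966136), np.float64(193.8947642177781)) (np.float64(215.88379468497104), np.float64(207.46511585855325)) L/R (np.float64(148.36138153454434), np.float64(265.1884158576383)) (np.float64(283.75873309797987), np.float64(256.58616626928904))
scene marker bottom (np.float64(290.98542590308324), np.float64(377.4252549863313)) tube (np.float64(283.27659917080877), np.float64(396.4853121831551))
```

Emit:
step_arm(deltas=[[0,0,0,0,0,0],[0,0,0,0,0,0]])

```text
time: 7.65
tcp_pos: [606.2, 103.3, 161.3]
eef_rot: [[0.066, 0.998, 0.001], [0.998, -0.066, 0.0], [0.0, 0.001, -1.0]]
force: [0.1, -0.6, -1.3]
finger_gap: 21.7
```

Emit:
step_arm(deltas=[[-0.001,-0.001,0,0,0,0],[0,0,0,0,0,0],[0,0,0.008,0,0,0],[0,0,0.008,0,0,0],[0,0,0.008,0,0,0],[0,0,0,0,0,0]])

```text
time: 8.4
tcp_pos: [603.9, 102.4, 135.2]
eef_rot: [[0.066, 0.998, -0.002], [0.998, -0.066, -0.0], [-0.0, -0.002, -1.0]]
force: [0.8, -0.5, -0.4]
finger_gap: 21.9
```

Emit:
step_arm(deltas=[[0,0,0.01,0,0,0],[0,0,0.01,0,0,0],[0,0,0.01,0,0,0],[0,0,0.01,0,0,0],[0,0,0,0,0,0]])

```text
time: 9.02
tcp_pos: [603.8, 102.4, 95.1]
eef_rot: [[0.066, 0.998, -0.002], [0.998, -0.066, -0.0], [-0.0, -0.002, -1.0]]
force: [-0.8, 0.1, 0.1]
finger_gap: 21.7
```

```bash
python3 - <<'E'
from h import *
sc=viewer.read_camera('scene');save(sc,'s4.png',(320,130,440,250),5)
im=viewer.read_camera('wrist');save(im,'w4.png')
E
```

```text
(no output)
```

View pics/s4.png

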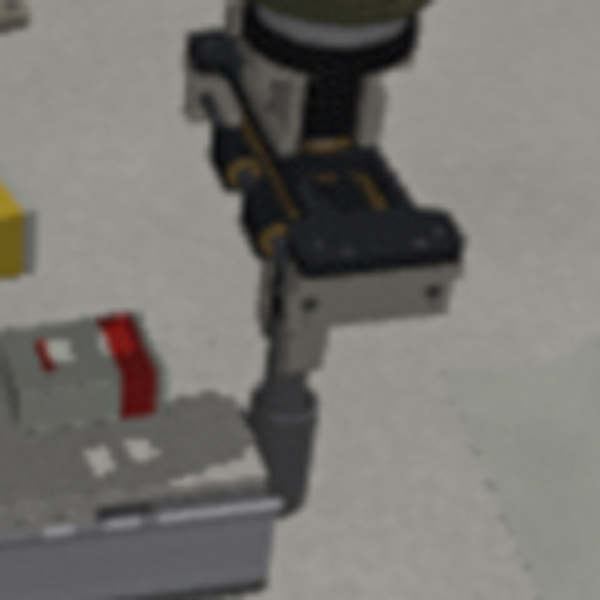

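Emit:
step_arm(deltas=[[0,0,0.005,0,0,0],[0,0,0,0,0,0]])

```text
time: 9.38
tcp_pos: [604.6, 102.4, 91.4]
eef_rot: [[0.066, 0.998, -0.0], [0.998, -0.066, -0.0], [-0.0, -0.0, -1.0]]
force: [-0.6, -0.5, -0.1]
finger_gap: 21.8
```

Emit:
step_arm(deltas=[[0,0,0,0,0,0],[0,0,0,0,0,0],[0,0,0,0,0,0],[0,0,0,0,0,0]], claw=120)

```text
time: 9.88
tcp_pos: [604.8, 102.5, 91.7]
eef_rot: [[0.066, 0.998, 0.0], [0.998, -0.066, 0.0], [0.0, 0.0, -1.0]]
force: [-0.1, -0.1, 0.1]
finger_gap: 49.2
```

Emit:
step_arm(deltas=[[0,0,-0.025,0,0,0],[0,0,-0.035,0,0,0],[0,0,-0.04,0,0,0],[0,0,-0.03,0,0,0]])

```text
time: 10.38
tcp_pos: [605.2, 102.5, 223.8]
eef_rot: [[0.066, 0.998, 0.002], [0.998, -0.066, 0.0], [0.0, 0.002, -1.0]]
force: [1.1, 0.6, -0.7]
finger_gap: 49.4
```

```bash
python3 - <<'E'
from h import *
s=manip.get_state();print(s['time'],s['tcp_pos'],s['finger_gap'])
sc=viewer.read_camera('scene');save(sc,'s5.png',(320,130,440,250),5)
E
```

```text
10.375 [605.19050428 102.47696935 223.79467632] 49.447437840080795
```

View pics/s5.png

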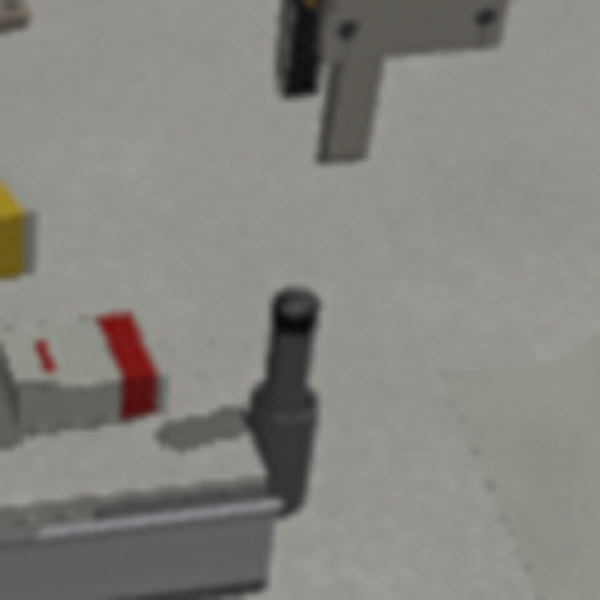

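The marker is fully down in the tube and released. On the way to the holder, I'll look at the slot.

Emit:
step_arm(deltas=[[-0.0448,0.0145,0,0,0,0],[-0.0448,0.0145,0,0,0,0],[-0.0448,0.0145,0,0,0,0],[-0.0448,0.0145,0,0,0,0],[0,0,0,0,0,0],[0,0,0,0,0,0],[0,0,0,0,0,0]])

```text
time: 11.3
tcp_pos: [650.7, -78.9, 221.6]
eef_rot: [[0.065, 0.998, -0.0], [0.998, -0.065, 0.0], [0.0, -0.0, -1.0]]
force: [-0.4, -0.1, -0.3]
finger_gap: 49.4
```

```bash
python3 - <<'E'
from h import *
np.set_printoptions(precision=4,suppress=True)
s=manip.get_state();m=cam('wrist');im=viewer.read_camera('wrist');save(im,'w6.png',(230,60,400,220),3.7)
print(s['time'],s['tcp_pos'],s['eef_rot'])
import pickle; pickle.dump(m,open('w6.pkl','wb'))
E
```

```text
11.3 [650.6678 -78.8574 221.5663] [[ 0.0646  0.9979 -0.0001]
 [ 0.9979 -0.0646  0.0004]
 [ 0.0003 -0.0002 -1.    ]]
```

View pics/w6.png

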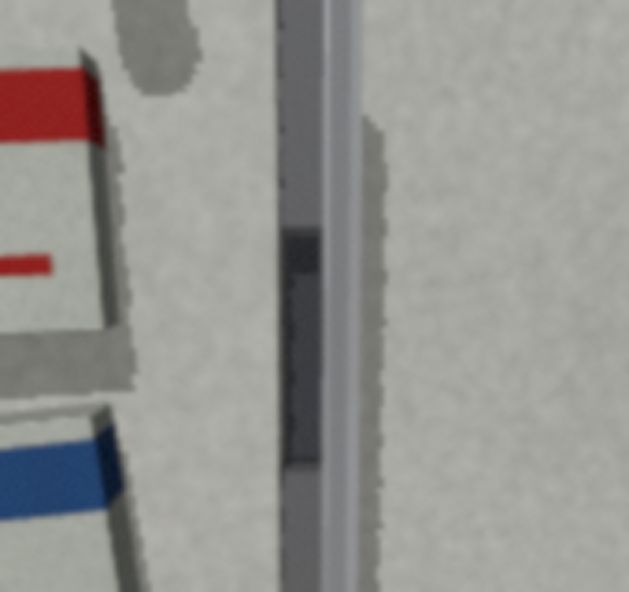

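```bash
python3 - <<'E'
from h import *
import pickle; m=pickle.load(open('w6.pkl','rb')); np.set_printoptions(precision=1,suppress=True)
f=lambda x,y:(230+x/3.7-.4,60+y/3.7-.4)
print(m['origin'])
for p in [(280,228),(301,228),(301,273),(301,468),(322,228),(280,468),(322,468),(276,50),(282,550),(323,50),(322,550),(360,50),(354,580)]: print(p,onz(m,*f(*p),60),onz(m,*f(*p),37))
E
```

```text
[654.5 -11.9 389.3]
(280, 228) [642.9  -3.8  60. ] [642.1  -3.2  37. ]
(301, 228) [649.2  -4.2  60. ] [648.8  -3.6  37. ]
(301, 273) [648.3 -17.3  60. ] [647.9 -17.7  37. ]
(301, 468) [644.2 -77.3  60. ] [643.5 -81.9  37. ]
(322, 228) [655.5  -4.6  60. ] [655.5  -4.1  37. ]
(280, 468) [637.6 -76.9  60. ] [636.4 -81.4  37. ]
(322, 468) [650.9 -77.7  60. ] [650.6 -82.3  37. ]
(276, 50) [645.3  45.6  60. ] [644.7  49.6  37. ]
(282, 550) [ 636.3 -103.8   60. ] [ 635.  -110.3   37. ]
(323, 50) [658.9  44.8  60. ] [659.2  48.7  37. ]
(322, 550) [ 649.2 -104.7   60. ] [ 648.8 -111.1   37. ]
(360, 50) [669.5  44.1  60. ] [670.6  48.   37. ]
(354, 580) [ 658.9 -115.4   60. ] [ 659.2 -122.7   37. ]
```

The slot's dark mouth spans crop (281–322, 228–468), which puts its centre at about (647, -40.5). Now I'll go to the holder.

Emit:
step_arm(deltas=[[-0.0292,-0.0344,0,0,0,0],[-0.0292,-0.0344,0,0,0,0],[-0.0292,-0.0344,0,0,0,0],[-0.0292,-0.0344,0,0,0,0],[-0.0292,-0.0344,0,0,0,0],[-0.0292,-0.0344,0,0,0,0],[-0.0292,-0.0344,0,0,0,0],[0,0,0,0,0,0.13],[0,0,0,0,0,0.13],[0,0,0,0,0,0.13],[0,0,0,0,0,0],[0,0,0,0,0,0]], claw=100)

```text
time: 12.85
tcp_pos: [397.3, -267.8, 221.7]
eef_rot: [[0.437, 0.899, 0.0], [0.899, -0.437, -0.0], [-0.0, 0.0, -1.0]]
force: [-0.4, 1.3, -0.3]
finger_gap: 56.5
```

```bash
python3 - <<'E'
from h import *
np.set_printoptions(precision=4,suppress=True)
s=manip.get_state();m=cam('wrist');im=viewer.read_camera('wrist');save(im,'w7.png',(230,110,400,260),4)
print(s['time'],s['tcp_pos'],s['eef_rot'],s['finger_gap'])
import pickle; pickle.dump(m,open('w7.pkl','wb')); np.save('w7.npy',im)
E
```

```text
12.85 [ 397.2589 -267.8146  221.7399] [[ 0.437   0.8995  0.0002]
 [ 0.8995 -0.437  -0.0001]
 [-0.      0.0002 -1.    ]] 56.4645963223563
```

View pics/w7.png

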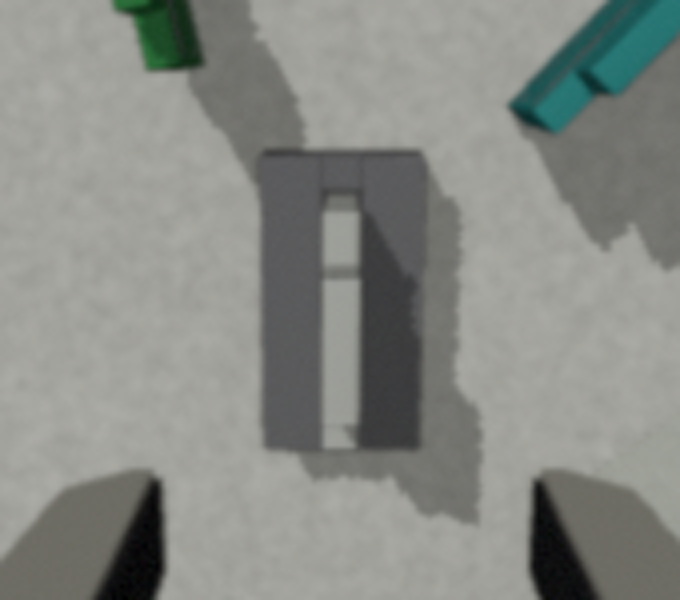

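```bash
python3 - <<'E'
from h import *
import pickle; m=pickle.load(open('w7.pkl','rb')); np.set_printoptions(precision=1,suppress=True)
f=lambda x,y:(230+x/4-.4,110+y/4-.4)
P=lambda x,y,z:onz(m,*f(x,y),z)
a=P(341.5,272,93);b=P(339.5,428,93);print('tab',a,b,(a+b)/2,np.linalg.norm(a-b))
print('shoulder far',P(342,210,68))
c=[P(261,156,30),P(421,156,30),P(419,449,30),P(264,449,30)]; print('stand',c,sum(c)/4)
for d in (c[0]-c[3],c[1]-c[2],a-b): print(np.degrees(np.arctan2(d[1],d[0])))
print('tab L/R',P(322,350,93),P(359.5,350,93))
print('TCPz80',f and [(q-o)*4 for q,o in zip(proj(m,[397.3,-267.8,80]),(230,110))])
E
```

```text
tab [ 403.3 -252.2   93. ] [ 384.2 -290.4   93. ] [ 393.7 -271.3   93. ] 42.76081813708347
shoulder far [ 409.2 -240.3   68. ]
stand [array([ 391.9, -218.2,   30. ]), array([ 436.5, -239.8,   30. ]), array([ 395.7, -326.1,   30. ]), array([ 349.6, -303.8,   30. ])] [ 393.4 -271.9   30. ]
63.709563453363096
64.68781736373052
63.37920263822162
tab L/R [ 389.5 -268.9   93. ] [ 398.5 -273.2   93. ]
TCPz80 [np.float64(345.0783667720898), np.float64(322.058170632366)]
```

Emit:
step_arm(deltas=[[-0.0048,-0.0016,0.03,0,0,0],[0,0,0.03,0,0,0],[0,0,0.03,0,0,0],[0,0,0.02,0,0,0],[0,0,0,0,0,0],[0,0,0,0,0,0]])

```text
time: 13.65
tcp_pos: [394.0, -272.2, 112.7]
eef_rot: [[0.44, 0.898, 0.001], [0.898, -0.44, -0.001], [-0.0, 0.001, -1.0]]
force: [0.1, 0.2, 0.8]
finger_gap: 56.6
```

```bash
python3 - <<'E'
from h import *
np.set_printoptions(precision=4,suppress=True)
s=manip.get_state();m=cam('wrist');im=viewer.read_camera('wrist');save(im,'w8.png',(200,80,430,280),3)
print(s['time'],s['tcp_pos'],s['eef_rot'],s['finger_gap'])
f=lambda q:((q[0]-200+.4)*3,(q[1]-80+.4)*3)
t=s['tcp_pos'];R=s['eef_rot']
for d in (-20,0,20): print(f(proj(m,[t[0]+R[0,0]*d,t[1]+R[1,0]*d,93])))
E
```

```text
13.65 [ 393.9912 -272.1557  112.6542] [[ 0.4396  0.8982  0.0009]
 [ 0.8982 -0.4396 -0.0007]
 [-0.0003  0.0011 -1.    ]] 56.62922936466949
(np.float64(350.05665288142063), np.float64(524.8575290135777))
(np.float64(350.1749230260398), np.float64(444.86551376426087))
(np.float64(350.29922206646734), np.float64(360.7958546851942))
```

View pics/w8.png

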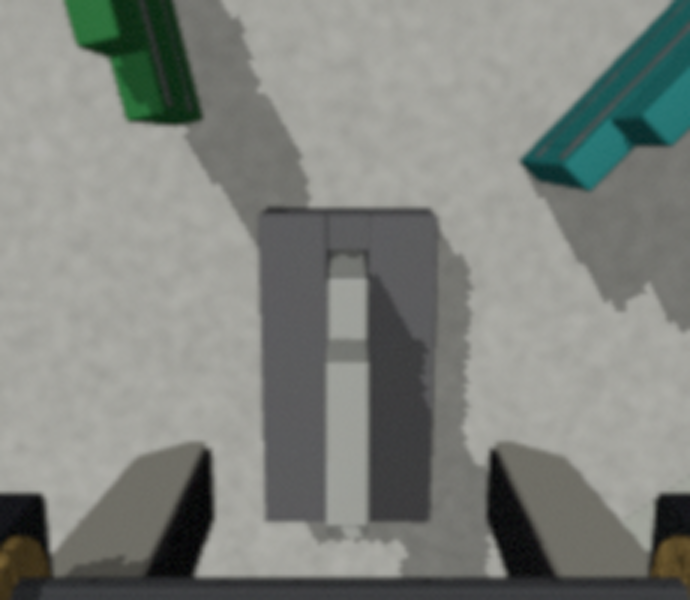

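Tab rows are 360–523 and its column is 348, against predicted rows 361–525 and column 350. I'll descend and grip.

Emit:
step_arm(deltas=[[0,0,0.025,0,0,0],[0,0,0.025,0,0,0],[0,0,0,0,0,0],[0,0,0,0,0,0]])

```text
time: 14.2
tcp_pos: [394.3, -272.5, 63.2]
eef_rot: [[0.44, 0.898, 0.001], [0.898, -0.44, -0.001], [-0.0, 0.002, -1.0]]
force: [0.1, -0.4, 0.3]
finger_gap: 56.5
```

Emit:
step_arm(deltas=[[0,0,0,0,0,0],[0,0,0,0,0,0],[0,0,0,0,0,0],[0,0,0,0,0,0],[0,0,0,0,0,0],[0,0,0,0,0,0]], claw=255, newtons=45)

```text
time: 14.95
tcp_pos: [393.5, -271.8, 61.6]
eef_rot: [[0.44, 0.898, -0.0], [0.898, -0.44, 0.0], [0.0, -0.0, -1.0]]
force: [0.6, 1.2, 0.5]
finger_gap: 10.0
```

Emit:
step_arm(deltas=[[0,0,-0.02,0,0,0],[0,0,-0.04,0,0,0],[0,0,-0.05,0,0,0],[0,0,-0.01,0,0,0]])

```text
time: 15.45
tcp_pos: [395.2, -273.3, 185.6]
eef_rot: [[0.44, 0.898, 0.005], [0.898, -0.44, -0.004], [-0.002, 0.006, -1.0]]
force: [-0.1, -1.0, -0.8]
finger_gap: 9.6
```

Emit:
step_arm(deltas=[[0.0456,0.018,0,0,0,0],[0.0456,0.018,0,0,0,0],[0.0456,0.018,0,0,0,0],[0.0456,0.018,0,0,0,0],[0.0456,0.018,0,0,0,0],[0.0456,0.018,0,0,0,0],[0.0456,0.018,0,0,0,0],[0,0,0,0,0,-0.13],[0,0,0,0,0,-0.13],[0,0,0,0,0,-0.13],[0,0,0,0,0,0],[0,0,0,0,0,0]])

```text
time: 16.95
tcp_pos: [646.8, -40.7, 180.7]
eef_rot: [[0.069, 0.998, -0.001], [0.998, -0.069, 0.0], [0.0, -0.001, -1.0]]
force: [-0.3, 0.2, -0.4]
finger_gap: 9.8
```

```bash
python3 - <<'E'
from h import *
np.set_printoptions(precision=4,suppress=True)
s=manip.get_state();m=cam('wrist');im=viewer.read_camera('wrist');save(im,'w9.png',(230,90,400,240),4)
sc=viewer.read_camera('scene');save(sc,'s9.png',(230,90,400,270),3.3)
print(s['time'],s['tcp_pos'],s['eef_rot'],s['finger_gap'],s['force'])
E
```

```text
16.95 [646.7737 -40.7215 180.7313] [[ 0.0689  0.9976 -0.0013]
 [ 0.9976 -0.0689  0.0002]
 [ 0.0001 -0.0013 -1.    ]] 9.827858034161599 [-0.3175  0.2371 -0.3634]
```

View pics/w9.png

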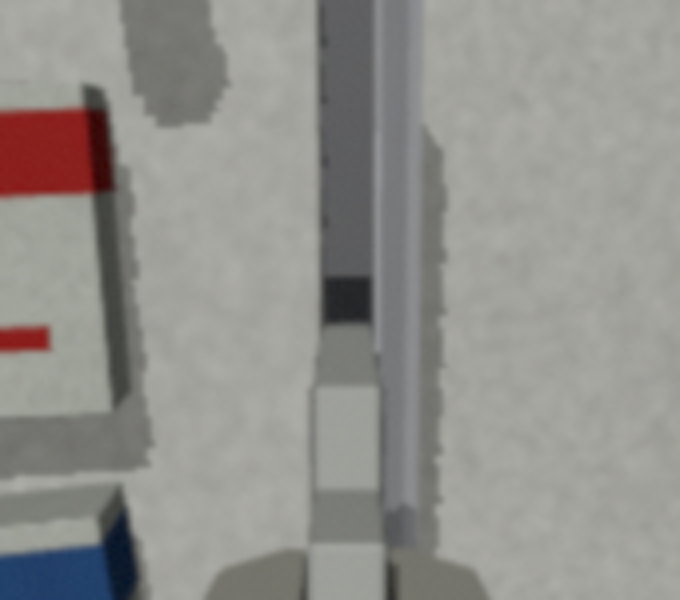

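View pics/s9.png

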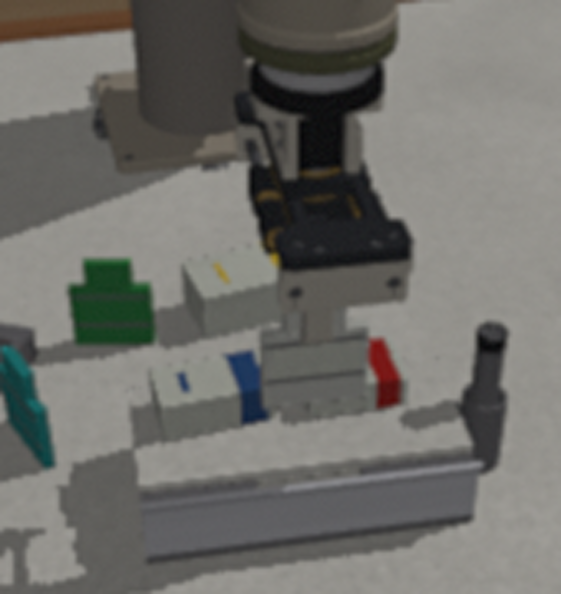

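Emit:
step_arm(deltas=[[0,0,0.02,0,0,0],[0,0,0.02,0,0,0],[0,0,0.015,0,0,0],[0,0,0,0,0,0],[0,0,0,0,0,0],[0,0,0,0,0,0]])

```text
time: 17.8
tcp_pos: [647.9, -40.8, 127.8]
eef_rot: [[0.066, 0.998, 0.002], [0.998, -0.066, -0.0], [-0.0, 0.002, -1.0]]
force: [0.3, -0.6, -1.4]
finger_gap: 9.8
```

```bash
cat > look.py <<'E'
from h import *
import sys,pickle
np.set_printoptions(precision=4,suppress=True)
k=sys.argv[1]
s=manip.get_state();m=cam('wrist');im=viewer.read_camera('wrist');save(im,'w%s.png'%k,(270,130,370,240),5)
sc=viewer.read_camera('scene');save(sc,'s%s.png'%k,(260,170,380,270),5)
pickle.dump((m,s),open('w%s.pkl'%k,'wb'))
print(s['time'],s['tcp_pos'],s['eef_rot'],s['finger_gap'],s['force'])
E
python3 look.py 10
```

```text
17.8 [647.9143 -40.8371 127.7645] [[ 0.0659  0.9978  0.0018]
 [ 0.9978 -0.0659 -0.0003]
 [-0.0002  0.0018 -1.    ]] 9.807787871354426 [ 0.2706 -0.6347 -1.3763]
```

View pics/w10.png

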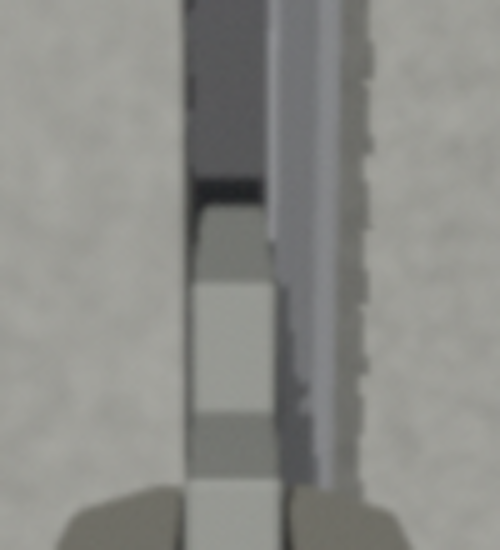

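View pics/s10.png

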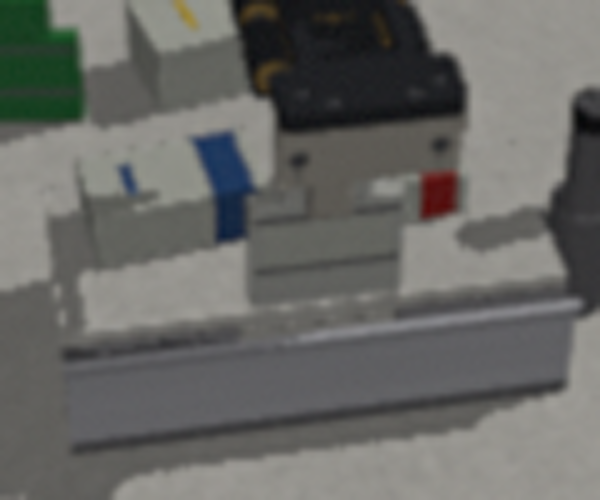

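```bash
python3 - <<'E'
from h import *
import pickle; np.set_printoptions(precision=1,suppress=True)
m,s=pickle.load(open('w10.pkl','rb'))
f=lambda x,y:(270+x/5-.4,130+y/5-.4)
z=s['tcp_pos'][2]-53.9
print('foot end',onz(m,*f(232,205),z),onz(m,*f(198,205),z),onz(m,*f(267,205),z),z)
print('shoulder end',onz(m,*f(234,282),z+60))
print('slot end',onz(m,*f(228,178),60),'L',onz(m,*f(187,190),60),'R',onz(m,*f(267,190),60))
S=cam('scene');g=lambda x,y:(260+x/5-.4,170+y/5-.4)
for p in [(250,302),(398,290)]: print('S foot',onz(S,*g(*p),z))
for p in [(66,362),(580,302)]: print('S lip',onz(S,*g(*p),62))
E
```

```text
foot end [649.7  -5.9  73.9] [644.4  -5.6  73.9] [655.2  -6.3  73.9] 73.86445551169996
shoulder end [649.8  -6.1 133.9]
slot end [649.2  -3.4  60. ] L [642.4  -5.   60. ] R [655.5  -5.8  60. ]
S foot [646.  -75.2  73.9]
S foot [654.4  -7.5  73.9]
S lip [ 652.  -161.3   62. ]
S lip [670.4  76.2  62. ]
```

Emit:
step_arm(deltas=[[0,0,0,0,0,0],[0,0,0,0,0,0]])

```text
time: 18.15
tcp_pos: [647.3, -40.8, 126.9]
eef_rot: [[0.066, 0.998, 0.0], [0.998, -0.066, -0.0], [-0.0, 0.0, -1.0]]
force: [-0.5, 0.6, -0.8]
finger_gap: 10.0
```

Emit:
step_arm(deltas=[[0,-0.0006,0,0,0,0],[0,0,0.004,0,0,0],[0,0,0.004,0,0,0],[0,0,0.004,0,0,0],[0,0,0.004,0,0,0],[0,0,0.004,0,0,0],[0,0,0,0,0,0],[0,0,0,0,0,0]])

```text
time: 19.15
tcp_pos: [646.7, -40.7, 106.7]
eef_rot: [[0.066, 0.998, 0.0], [0.998, -0.066, -0.0], [-0.0, 0.0, -1.0]]
force: [0.8, -0.2, -0.9]
finger_gap: 9.3
```

```bash
python3 look.py 11
```

```text
19.15 [646.6629 -40.7143 106.7409] [[ 0.0659  0.9978  0.0002]
 [ 0.9978 -0.0659 -0.    ]
 [-0.      0.0002 -1.    ]] 9.311363020225121 [ 0.8156 -0.2247 -0.8804]
```

View pics/w11.png

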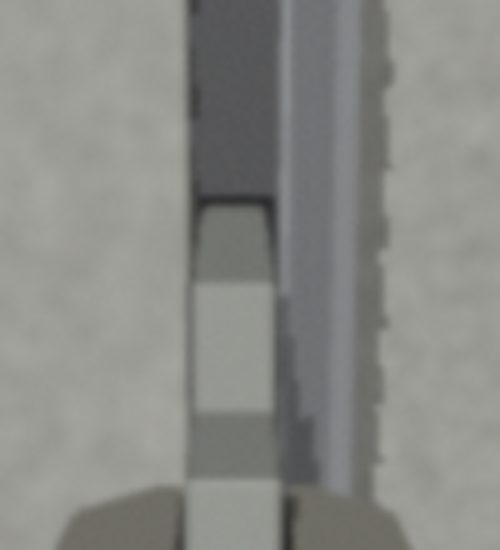

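View pics/s11.png

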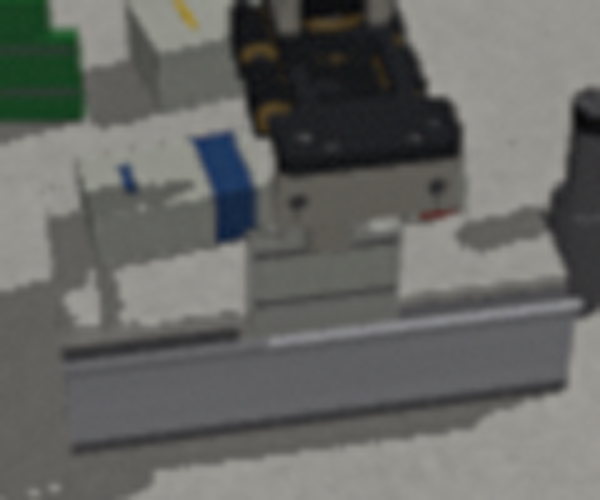

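The foot is about 7 mm inside the channel and centred, with no contact force. I'll continue slowly.

Emit:
step_arm(deltas=[[0,0,0.004,0,0,0],[0,0,0.004,0,0,0],[0,0,0.004,0,0,0],[0,0,0,0,0,0]])

```text
time: 19.75
tcp_pos: [646.1, -40.7, 93.9]
eef_rot: [[0.066, 0.998, -0.001], [0.998, -0.066, 0.0], [0.0, -0.001, -1.0]]
force: [-0.5, -0.7, -0.4]
finger_gap: 9.7
```

Emit:
step_arm(deltas=[[0,0,0.002,0,0,0],[0,0,0.002,0,0,0],[0,0,0.002,0,0,0],[0,0,0,0,0,0],[0,0,0,0,0,0]])

```text
time: 20.38
tcp_pos: [646.7, -40.8, 89.0]
eef_rot: [[0.066, 0.998, 0.0], [0.998, -0.066, -0.0], [-0.0, 0.0, -1.0]]
force: [0.0, 0.6, 1.5]
finger_gap: 9.9
```

Emit:
step_arm(deltas=[[0,0,0.002,0,0,0],[0,0,0.002,0,0,0],[0,0,0,0,0,0],[0,0,0,0,0,0]])

```text
time: 20.88
tcp_pos: [646.8, -40.7, 84.9]
eef_rot: [[0.066, 0.998, 0.0], [0.998, -0.066, -0.0], [-0.0, 0.0, -1.0]]
force: [0.1, 0.5, 4.0]
finger_gap: 9.7
```

Emit:
step_arm(deltas=[[0,0,0.002,0,0,0],[0,0,0.002,0,0,0],[0,0,0,0,0,0],[0,0,0,0,0,0]])

```text
time: 21.38
tcp_pos: [646.8, -40.7, 80.9]
eef_rot: [[0.066, 0.998, 0.0], [0.998, -0.066, -0.0], [-0.0, 0.001, -1.0]]
force: [0.3, -0.8, 5.4]
finger_gap: 9.9
```

Emit:
step_arm(deltas=[[0,0,0.001,0,0,0],[0,0,0.001,0,0,0],[0,0,0,0,0,0],[0,0,0,0,0,0]])

```text
time: 21.88
tcp_pos: [646.8, -40.7, 79.0]
eef_rot: [[0.066, 0.998, 0.001], [0.998, -0.066, -0.0], [-0.0, 0.001, -1.0]]
force: [-1.0, 0.1, 6.6]
finger_gap: 9.7
```

Emit:
step_arm(deltas=[[0,0,0.001,0,0,0],[0,0,0,0,0,0],[0,0,0,0,0,0]])

```text
time: 22.25
tcp_pos: [646.9, -40.8, 78.6]
eef_rot: [[0.066, 0.998, 0.001], [0.998, -0.066, -0.0], [-0.0, 0.001, -1.0]]
force: [-2.4, -0.6, 10.1]
finger_gap: 9.1
```

Emit:
step_arm(deltas=[[0,0,0.001,0,0,0],[0,0,0,0,0,0],[0,0,0,0,0,0]])

```text
time: 22.62
tcp_pos: [647.0, -40.8, 78.6]
eef_rot: [[0.066, 0.998, 0.001], [0.998, -0.066, -0.0], [-0.0, 0.001, -1.0]]
force: [-6.1, 0.7, 14.9]
finger_gap: 9.7
```

Emit:
step_arm(deltas=[[0,0,0.001,0,0,0],[0,0,0,0,0,0],[0,0,0,0,0,0]])

```text
time: 23.0
tcp_pos: [647.1, -40.8, 78.5]
eef_rot: [[0.066, 0.998, 0.001], [0.998, -0.066, -0.0], [-0.0, 0.001, -1.0]]
force: [-9.0, 0.7, 21.8]
finger_gap: 10.0
```

The hard stop is at TCP z ≈ 78.6: force climbs steeply while the height stays the same. I'll ease off slightly to a firm but gentle press.

Emit:
step_arm(deltas=[[0,0,-0.001,0,0,0],[0,0,0,0,0,0],[0,0,0,0,0,0],[0,0,0,0,0,0]])

```text
time: 23.5
tcp_pos: [647.0, -40.8, 78.5]
eef_rot: [[0.066, 0.998, 0.001], [0.998, -0.066, -0.0], [-0.0, 0.001, -1.0]]
force: [-5.4, 1.3, 15.4]
finger_gap: 9.7
```

```bash
python3 look.py 12; python3 - <<'E'
from h import *
save(viewer.read_camera('scene'),'s12f.png'); s=manip.get_state(); print(s['tcp_pos'],s['force'])
E
```

```text
23.5 [646.9942 -40.7599  78.5225] [[ 0.0659  0.9978  0.001 ]
 [ 0.9978 -0.0659 -0.0002]
 [-0.0001  0.001  -1.    ]] 9.69650486734285 [-5.3605  1.3193 15.4275]
[647.01098009 -40.73202843  78.52483894] [-6.49449611  0.39305784 15.28726798]
```

View pics/s12.png

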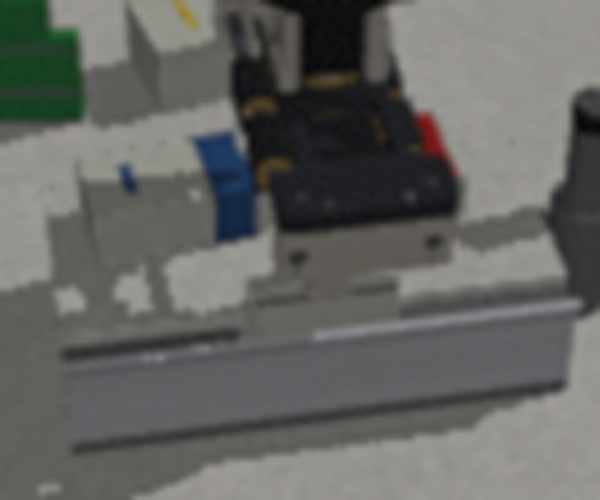

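View pics/s12f.png

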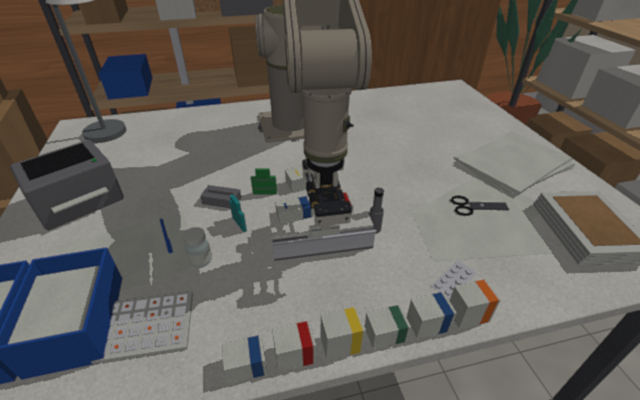

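View pics/w12.png

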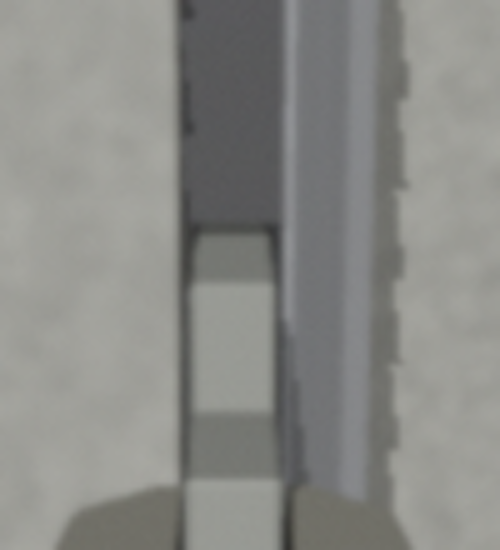

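The holder is seated in the channel, its shoulder is still at row 282 in the wrist view (no slip in the grip), and the cartons have not moved. Handing in.

```bash
python3 -c "
from plant import manip,viewer,order
print(order.hand_in()); s=manip.get_state(); print(s['time'],s['tcp_pos'],s['force'],s['finger_gap'])"
```

```text
the job is handed in; nothing more can be done
None
the job is handed in; nothing more can be done
```

The marker is standing in the rack's tube, released. The white label holder is pressed fully down in the channel, and the arm is still holding it. I handed the job in at about 23.6 s; no verdict came back.

- **Marker:** it went into the tube with no contact force. After letting go, the scene picture showed it upright and fully down.
- **Label holder:** I lifted it from the stand by its tab and lowered it into the channel. The bar's resistance grew from about 1.5 N to 6.6 N, then it met the hard stop at TCP z ≈ 78.6 mm, close to the 79 mm I expected.
- **Final press:** force peaked at 21.8 N downward, so I eased off 1 mm. It settled at about 15 N with the height unchanged, gripped at 45 N.
- **Last checks:** there was no slip in the grip, and in the pictures nothing else on the table or rack had moved.
- **Disagreements:** about 6 N of sideways force remained while pressing. The cameras differed by 2–3 mm, so I used close wrist views for the final alignment. State readings after hand-in were refused, so the last measurements are from just before it.

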